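Roll the mailing tube onto the postal scale

ROBOT

A 6-joint arm with a two-finger parallel gripper is mounted at the origin on the work surface. World frame = base frame: x ahead of the robot, y to its left, z up, the work surface at z = 0. Lengths are in m, angles in rad, forces in N, time in s.
With the tool pointing down it reaches from about 0.225 to 0.875 m from the base axis. Payload 3.4 kg.
Tool frame: the origin (TCP) lies at the very end of the fingers, on their centre line; the grasp point (between the pads) lies 19 mm behind it; z points along the fingers, y is the direction in which the jaws open and shut (so a half turn about z gives the same grasp; the last joint's range is limited). The gripper opens to 85 mm and grips with 20 to 120 N. Pads are 22 mm wide; open, the fingers measure 114 mm over their backs; the gripper's body (76 mm by 85 mm) begins 54 mm behind the grasp point. The pads swing forward as they close: fully open they stand 13 mm farther back than shut.
Start: joints at [1.221, 0.276, 1.505, -0, 1.361, -0.121], TCP at [0.13, 0.56, 0.231] pointing down, gripper open.
Joint ranges: [-2.89, 2.89], [-0.75, 2.08], [0.22, 2.7], [-1.18, 4.32], [0.11, 2.71], [-2.7, 2.7]. Speed limits (rad/s): [2.57, 2.57, 3.14, 3.14, 3.14, 3.14].

INTERFACE

Orientations are given as a unit quaternion [w, x, y, z].
In Python, from rig import telemetry, cams, sign_off, spotter gives the robot as it stands.
- The arm moves only by the tool servo_tool, never from a script. Its argument "steps" is a list of rows, each a list of 6 numbers: the shift along the tool's x, y, z in mm, then the turn, a rotation vector about the tool's x, y, z in degrees. In form: [[x, y, z, ax, ay, az], ...]. A call has 1 to 8 rows; each row is the pose to reach, as a shift and turn from the pose commanded when the call began, along the tool's axes at that moment; what a row does not reach only later rows make up. A row lasts 1/10 s, in which the tool goes at most 50 mm and 8.59 degrees, less where a joint would pass 70% of its speed; a pose out of reach is approached as far as the arm can. A call with a gripper value outside its range is refused whole. "hand" is the closure in counts, from 0 (fully open) to 255 (shut), set as the call begins (left out, the last holds). The fingers move at their own pace and stop on an object; "grip_force" is the grip in N (left out, the last holds). Time passes only in rows, so rows that repeat a pose let the fingers close. It gives the time, the measured TCP pose, the force and the opening at its end, in the units of the state.
- telemetry.get_state(): the state, without advancing time (a new reading comes with each control period).
- cams.get_image(name): name is "side" or "top"; returns (picture, depth): 400x640x3 uint8, red, green, blue; 400x640 float32, m along the optical axis (not along the pixel's ray), 0 where there is no reading.
- cams.camera_model(name): a dict with "camera_matrix" (3x3 intrinsics, pixels), "origin" and "rotation" of the camera in the world. Camera axes: x right, y up, looking along -z (the intrinsics and any distortion apply to the point x, -y, -z); pixel columns grow to the right and rows downward; lengths in m; the calibration is good to about 2 mm. A picture is of the moment at which its call begins. camera_model takes no time and is no camera call.
- sign_off(): hands the job in, once; it reports no verdict.
Trained networks look in the newest picture that a camera, given by its name, has taken for a name from the list of things; names that differ only in an ending like _2 or _b are one class to them, and where a whole thing is asked for, a point or a joint stands for the part that bears it (a point fixed in the world has none). Each returns a list of dicts, best first, with "conf" (0 to 1); they miss things now and then, are a little off and sometimes report something else, mostly with a low value. They report only what shows in the picture. A call takes as long as a camera call. They do not tell look-alikes from the thing itself.
- spotter.outline_of(query, camera): "region" (400x640 bool, what is visible of it) and "rect" ([left, top, width, height] in pixels, round what is visible of it).
The state is a dict: "clock": time; "qpos": joint angles; "qd": joint speeds; "effort": joint torques, N m; "position": TCP position; "ee_rot": TCP orientation; "contact_force": force on the tool from outside, world axes, zero at the start; "moment": the same for the moment, N m; "width": finger opening in m.
Only numpy, scipy, OpenCV 4.12 (cv2) and the standard library are available. Lean on these libraries where they do the work, as an engineer would, in place of code of your own. Each camera call takes 0.05 s, during which the arm holds its last target.

TASK

Weigh the mailing tube: with the fingertips on top of it, roll it along the packing board until it lies at rest along the middle of the scale's flat steel platter, then let go of it and move clear. Push it only from above its mid-height, do not lift it, and leave the other things on the board and the desk where they are.

Things in the scene. Friction and masses are not known exactly. Their poses are not given: they have to be found in the camera images.
- tube_center (a point): Centre of a closed cardboard mailing tube, 90 mm diameter, 220 mm long, 0.25-0.5 kg, lying on the board left or right of the platter, 100-170 mm from its middle. Own x = its long axis, within 0.1 rad of platter x; y, z turn as it rolls. Top 45 mm above this point. A fingertip on top rolls it without slip at half the finger's speed; rolling resistance stops it soon after a slow push.
- platter (a point): Centre of the top of the scale's flat steel platter, 240 mm (own x) by 120 mm (own y), set flush, without a step, into the middle of the board. Fixed. Own x points away from the robot (turned up to 0.15 rad): the tube must lie along it; own y: the way the tube rolls; z up.
- board: Fixed wooden packing board, 400 mm (own x, away from the robot) by 520 mm (y), 18 mm thick; origin at the centre of its underside, under the platter's centre. The scale's display is a fixed block on it, 35 x 130 mm, 22 mm above the board, from x 160 to 196 mm.
- jar: Closed white jar, 56 mm in diameter, 62 mm tall, standing on the board on the side of the platter away from the tube, 100 to 170 mm from its middle; origin at the centre of its underside. To be left alone.
- stapler: Stapler, 34 x 130 x 45 mm, standing at the board's far edge (+x) on the left, length along its y; origin at the centre of its underside. To be left alone.
- stamp: Wooden rubber stamp, 32 mm in diameter, 60 mm tall, standing at the board's far edge (+x) on the right; origin at the centre of its underside. To be left alone.
- tape: Roll of clear packing tape lying flat, 100 mm in diameter, 48 mm tall, on the desk to the left; origin at the centre of its underside. To be left alone.
- mug: White mug, 80 mm in diameter, 95 mm tall, on the desk to the right; origin at the centre of its underside. To be left alone.
- punch: Paper hole punch, 110 x 110 x 60 mm, on the desk to the left; origin at the centre of its underside. To be left alone.
Things that resemble listed ones, but are neither listed nor needed, are in the scene too. Leave any red look-alike of the part that bears tube_center alone.

How it is judged:
By the outcome, as a careful person would: the job done as asked, in the order asked, and still so for the second after the job is handed in, with the robot touching nothing.
It also fails if it takes over 64 s, if anything falls off the work surface, if the arm or the gripper's body presses on something with over 40 N, if the wrist force passes 120 N, or if a joint passes its speed limit or range.

## Working session

There is one attempt and no reset: what is moved stays moved. The work goes in short steps, Python scripts to look and compute and a tool call to move; the robot and the scene stay as the last step left them, time stands still between calls to the robot, and variables do not carry over. Pictures are saved under pics/ and viewed, and the job is handed in when it is done.

Besides the shell and the picture viewer there is one more tool, called after ">>>" as name(argument=value, ...) on one line, values as JSON. servo_tool: Moves the arm, as the interface text tells. Its arguments: {"type":"object","properties":{"steps":{"type":"array","items":{"type":"array","items":{"type":"number"}}},"hand":{"type":"number"},"grip_force":{"type":"number"}},"required":["steps"]}

```bash
mkdir -p pics; ls; python3 - <<'E'
from rig import telemetry,cams,spotter
import cv2,numpy as np
s=telemetry.get_state();print({k:np.round(v,3) for k,v in s.items()})
for n in ("top","side"):
    p,d=cams.get_image(n);cv2.imwrite(f"pics/{n}0.png",p[:,:,::-1]);np.save(f"pics/{n}0.npy",d)
    m=cams.camera_model(n);print(n,m)
    for q in ("tube_center","platter","board","jar"):
        for r in spotter.outline_of(q,n): print(q,r["conf"],r["rect"])
E
```

```text
pics
{'clock': np.float64(0.0), 'qpos': array([ 1.221,  0.277,  1.506,  0.   ,  1.361, -0.121]), 'qd': array([-0.   ,  0.001, -0.   ,  0.   ,  0.002, -0.   ]), 'effort': array([ 0.0000e+00, -4.1678e+01, -2.4581e+01,  0.0000e+00,  1.1000e-02,
        0.0000e+00]), 'position': array([0.13, 0.56, 0.23]), 'ee_rot': array([-0.   ,  0.114,  0.993, -0.001]), 'contact_force': array([ 0.388, -0.948,  0.225]), 'moment': array([ 0.004,  0.035, -0.028]), 'width': np.float64(0.086)}
top {'camera_matrix': array([[366.27900964,   0.        , 319.99528845],
       [  0.        , 366.27900964, 195.75237875],
       [  0.        ,   0.        ,   1.        ]]), 'origin': array([ 0.34665051, -0.00918811,  1.37758435]), 'rotation': array([-0.70073201, -0.03334647,  0.0283295 ,  0.71208152])}
tube_center 0.92 [204.9, 258.4, 65.2, 38.4]
tube_center 0.71 [260.5, 129.2, 35.2, 69.3]
platter 0.61 [241.6, 113.1, 146.3, 112.1]
board 0.6 [239.9, 107.7, 148.0, 123.2]
jar 0.66 [349.6, 164.1, 18.9, 15.7]
side {'camera_matrix': array([[499.01262569,   0.        , 329.62075457],
       [  0.        , 499.01262569, 198.45617617],
       [  0.        ,   0.        ,   1.        ]]), 'origin': array([-0.00420114, -1.0025083 ,  1.07485251]), 'rotation': array([ 0.89271854,  0.40018633, -0.09155439, -0.18580179])}
tube_center 0.93 [306.1, 149.0, 74.8, 38.5]
tube_center 0.66 [185.6, 148.2, 60.2, 60.3]
platter 0.82 [279.2, 166.0, 172.7, 119.2]
board 0.72 [271.8, 162.0, 180.6, 123.7]
jar 0.65 [368.2, 219.3, 20.0, 31.3]
```

View pics/top0.png

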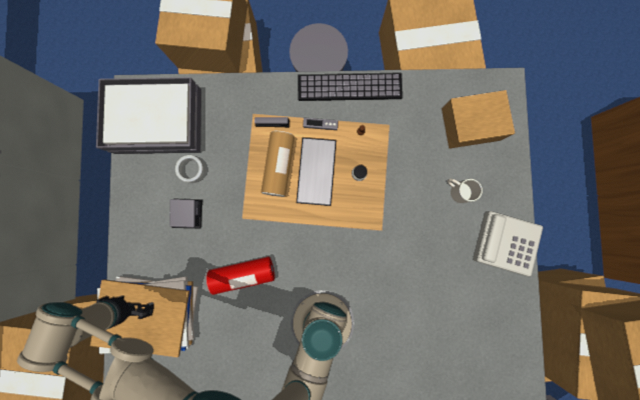

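View pics/side0.png

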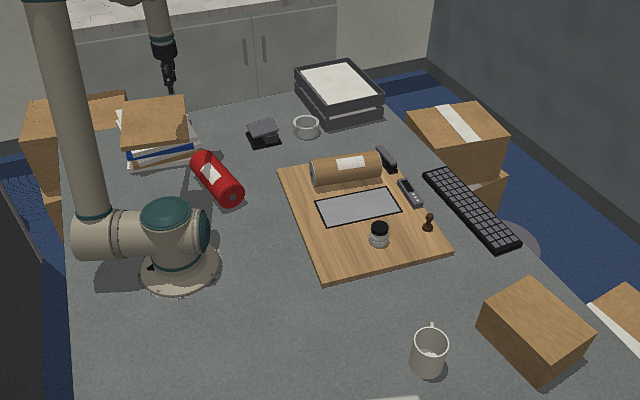

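```bash
python3 - <<'E'
import cv2
a=cv2.imread("pics/top0.png")[95:240,225:400];cv2.imwrite("pics/c0.png",cv2.resize(a,None,fx=4,fy=4,interpolation=cv2.INTER_CUBIC))
E
```

```text
(no output)
```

View pics/c0.png

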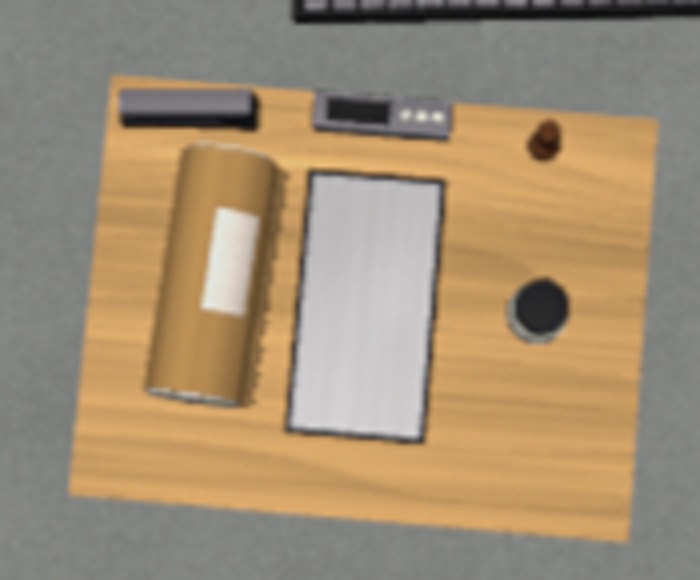

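The top view shows the cardboard tube on the board at (278,163), left of the platter at (317,171). The only look-alike is the red tube at (240,276), which lies on the desk and is excluded. I choose the cardboard one. The crop confirms a brown tube with a white label, and the jar at (360,172). Next I'll measure it.

```bash
cat >h.py <<'E'
import numpy as np,cv2
from scipy.spatial.transform import Rotation as R
from scipy.optimize import least_squares
from rig import telemetry,cams,spotter
def cam(n):
    m=cams.camera_model(n);q=np.array(m["rotation"])
    Rm=R.from_quat(q,scalar_first=True).as_matrix() if q.size==4 else q
    return m["camera_matrix"],np.array(m["origin"]),Rm
def cloud(n,d,mask):
    K,o,Rm=cam(n);v,u=np.nonzero(mask&(d>0));z=d[v,u]
    return np.c_[(u-K[0,2])/K[0,0]*z,-(v-K[1,2])/K[1,1]*z,-z]@Rm.T+o
def onz(n,px,h):
    K,o,Rm=cam(n);px=np.atleast_2d(px)
    r=np.c_[(px[:,0]-K[0,2])/K[0,0],-(px[:,1]-K[1,2])/K[1,1],-np.ones(len(px))]@Rm.T
    return o+r*((h-o[2])/r[:,2])[:,None]
def region(q,n,lo,hi):
    # outline whose centre lies in pixel box
    for r in spotter.outline_of(q,n):
        l,t,w,h=r["rect"];c=np.array([l+w/2,t+h/2])
        if (c>lo).all() and (c<hi).all(): return r
def fit_tube(P,zc=0.063,r=.045):
    # axis: point (x0,y(x0)), direction in plane; fixed height
    x0=P[:,0].mean()
    def f(p):
        yc=p[0]+p[1]*(P[:,0]-x0); dy=(P[:,1]-yc)/np.hypot(1,p[1])
        return np.hypot(dy,P[:,2]-p[2])-r
    s=least_squares(f,[P[:,1].mean(),0,zc],loss="soft_l1",f_scale=.002)
    y,m,z=s.x;a=np.arctan(m);ax=np.array([np.cos(a),np.sin(a)])
    t=(P[:,:2]-[x0,y])@ax
    lo,hi=np.percentile(t,[.5,99.5])
    c=np.array([x0,y])+ax*(lo+hi)/2
    return c,a,z,hi-lo,np.abs(s.fun).mean()
E
python3 - <<'E'
from h import *
q=np.array([[309,172],[444,181],[424,441],[289,431]])/4+[225,95]-.375
W=onz("top",q,.018);print(W.round(4))
c=W.mean(0);e=(W[0]+W[1]-W[2]-W[3])/2;print("platter",c,np.linalg.norm(e),np.arctan2(e[1],e[0]),np.linalg.norm(W[0]+W[3]-W[1]-W[2])/2)
b=np.array([[112,76],[657,118],[629,540],[69,494]])/4+[225,95]-.375
W=onz("top",b,.018);print(W.round(4));e=(W[0]+W[1]-W[2]-W[3])/2;print("board",W.mean(0),np.linalg.norm(e),np.arctan2(e[1],e[0]))
for n in("top","side"):
    p,d=cams.get_image(n)
    rs=spotter.outline_of("tube_center",n)
    for r in rs:
        P=cloud(n,d,r["region"]);
        P=P[P[:,2]>.04]
        if len(P)<50: continue
        print(n,r["conf"],P.min(0).round(3),P.max(0).round(3),[np.round(x,4) for x in fit_tube(P)])
    for qn in("platter","jar"):
        for r in spotter.outline_of(qn,n)[:2]:
            P=cloud(n,d,r["region"]);print(qn,r["conf"],np.median(P,0).round(4),P.max(0).round(3),P.min(0).round(3))
            if qn=="platter":
                (cc,s,a)=cv2.minAreaRect((P[:,:2]*1000).astype(np.float32));print(np.round(cc,1),s,a)
E
```

```text
[[ 0.6873  0.0646  0.018 ]
 [ 0.6764 -0.0628  0.018 ]
 [ 0.431  -0.0394  0.018 ]
 [ 0.4423  0.086   0.018 ]]
platter [0.55925469 0.01206862 0.018     ] 0.24623590843395152 -0.09103959922324922 0.12686856750163122
[[ 0.7836  0.251   0.018 ]
 [ 0.7335 -0.2655  0.018 ]
 [ 0.3364 -0.2269  0.018 ]
 [ 0.387   0.2908  0.018 ]]
board [0.56014179 0.01237019 0.018     ] 0.3987626506996594 -0.09845564375626739
top 0.93 [0.464 0.094 0.046] [0.694 0.21  0.114] [array([0.5799, 0.1539]), np.float64(-0.1594), np.float64(0.063), np.float64(0.2242), np.float64(0.002)]
top 0.88 [0.119 0.17  0.042] [0.249 0.406 0.097] [array([0.1834, 0.2885]), np.float64(-1.3643), np.float64(0.0448), np.float64(0.2247), np.float64(0.0021)]
platter 0.96 [ 0.5396 -0.016   0.0184] [0.783 0.295 0.076] [ 0.339 -0.262 -0.008]
[560.9  13.5] (531.6771850585938, 400.9397888183594) 84.25701141357422
platter 0.15 [0.7404 0.1754 0.0539] [0.774 0.244 0.068] [0.728 0.113 0.014]
[752.2 178.1] (131.26589965820312, 44.647865295410156) 87.13655090332031
jar 0.69 [ 0.5432 -0.1399  0.079 ] [ 0.572 -0.116  0.086] [ 0.52  -0.165  0.025]
side 0.91 [0.46  0.087 0.04 ] [0.69  0.21  0.115] [array([0.5777, 0.1545]), np.float64(-0.1602), np.float64(0.0636), np.float64(0.2249), np.float64(0.003)]
side 0.58 [0.117 0.166 0.04 ] [0.245 0.395 0.098] [array([0.1828, 0.283 ]), np.float64(-1.363), np.float64(0.0448), np.float64(0.2226), np.float64(0.0044)]
platter 0.29 [0.5707 0.4683 0.0326] [0.62  0.535 0.055] [ 0.521  0.428 -0.002]
[571.5 481.6] (108.2166976928711, 94.34890747070312) 64.5493392944336
jar 0.86 [ 0.5386 -0.1565  0.0618] [ 0.611 -0.063  0.086] [ 0.517 -0.173  0.013]
```

Platter: centre about (0.5595, 0.0125), yaw −0.095. Tube: centre (0.579, 0.154), yaw −0.16, axis z 0.063, which matches the given sizes. Its top is at 0.108. It must move about 143 mm in −y and turn +0.065 rad. I'll put the jaws along the tube and use several rolling strokes on top of it.

```bash
cat >>h.py <<'E'
def goto(xyz,yawy):
    "delta in current tool axes to TCP xyz, pointing down, tool y at yaw yawy"
    s=telemetry.get_state();T=R.from_quat(s["ee_rot"],scalar_first=True)
    y=np.array([np.cos(yawy),np.sin(yawy),0]);z=np.array([0,0,-1.]);x=np.cross(y,z)
    G=R.from_matrix(np.c_[x,y,z])
    return (T.inv().apply(np.array(xyz)-s["position"])*1000).round(1),np.degrees((T.inv()*G).as_rotvec()).round(2)
E
python3 - <<'E'
from h import *
print(goto([.582,.172,.2],-.16))
E
```

```text
(array([-527.8, -275.5,   31.3]), array([ 1.000e-02, -1.000e-02,  8.606e+01]))
```

>>> servo_tool(steps=[[-43,-23,0,0,0,7],[-86,-46,0,0,0,14],[-129,-69,0,0,0,21],[-172,-92,0,0,0,28],[-215,-115,0,0,0,35],[-258,-138,0,0,0,42],[-301,-161,0,0,0,49],[-344,-184,0,0,0,56]], hand=0)

```text
clock: 1.7
position: [0.425, 0.3014, 0.2316]
ee_rot: [0.0, 0.569, 0.822, 0.0]
contact_force: [0.9, 0.6, -0.3]
width: 0.0854
```

```bash
python3 - <<'E'
from h import *
print(goto([.582,.172,.17],-.16),telemetry.get_state()["qpos"].round(2))
E
```

```text
(array([-176.3,  101.4,   61.6]), array([ 0.04, -0.03, 29.77])) [0.48 0.19 1.62 0.   1.33 0.12]
```

>>> servo_tool(steps=[[-35,20,0,0,0,6],[-70,40,0,0,0,12],[-105,60,0,0,0,18],[-140,80,20,0,0,24],[-176,101,40,0,0,29.8],[-176,101,61,0,0,29.8],[-176,101,61,0,0,29.8],[-176,101,61,0,0,29.8]])

```text
clock: 2.5
position: [0.5804, 0.1746, 0.1702]
ee_rot: [-0.0, 0.76, 0.65, -0.0]
contact_force: [-1.0, 1.0, 0.7]
width: 0.0853
```

```bash
python3 - <<'E'
from h import *
print(goto([.582,.172,.110],-.16),telemetry.get_state()["qpos"].round(2))
for n in("side","top"):
    p,d=cams.get_image(n);cv2.imwrite(f"pics/{n}1.png",p[:,:,::-1])
    r=spotter.outline_of("tube_center",n)
    print([(x["conf"],x["rect"]) for x in r])
a=cv2.imread("pics/side1.png")[80:250,220:460];cv2.imwrite("pics/c1.png",cv2.resize(a,None,fx=3,fy=3))
E
```

```text
(array([-2.3,  2.1, 60.2]), array([-0.08,  0.  ,  0.26])) [0.18 0.36 1.53 0.   1.25 0.33]
[(0.85, [188.6, 152.5, 54.7, 53.2]), (0.61, [309.1, 149.4, 71.4, 39.1])]
[(0.84, [205.6, 265.9, 21.5, 20.1]), (0.65, [262.3, 131.1, 30.8, 67.6]), (0.55, [269.9, 118.2, 18.8, 7.8])]
```

View pics/c1.png

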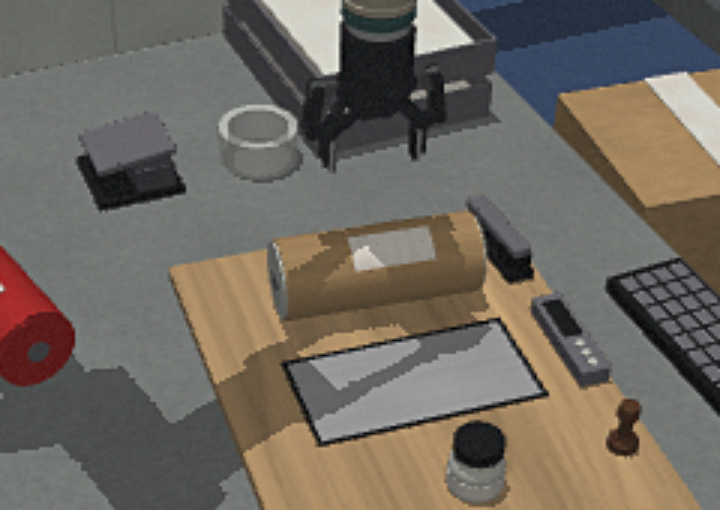

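The view shows the open gripper above the tube, with its jaws along the tube's axis. Now I'll descend and feel for contact.

>>> servo_tool(steps=[[-2,2,20,0,0,0.3],[-2,2,40,0,0,0.3],[-2,2,52,0,0,0.3],[-2,2,60,0,0,0.3],[-2,2,64,0,0,0.3],[-2,2,67,0,0,0.3],[-2,2,69,0,0,0.3],[-2,2,69,0,0,0.3]])

```text
clock: 3.5
position: [0.5827, 0.1722, 0.1015]
ee_rot: [0.0, 0.762, 0.648, 0.0]
contact_force: [-1.1, -1.0, 0.5]
width: 0.0856
```

>>> servo_tool(steps=[[0,0,2,0,0,0],[0,0,4,0,0,0],[0,0,5,0,0,0],[0,0,6,0,0,0],[0,0,6,0,0,0]])

```text
clock: 4.0
position: [0.5824, 0.1721, 0.0951]
ee_rot: [-0.0, 0.762, 0.648, -0.0]
contact_force: [0.6, -0.2, -0.1]
width: 0.0854
```

>>> servo_tool(steps=[[0,0,1,0,0,0],[0,0,2,0,0,0],[0,0,2,0,0,0]])

```text
clock: 4.3
position: [0.5825, 0.1721, 0.0932]
ee_rot: [-0.0, 0.762, 0.648, -0.0]
contact_force: [-0.1, -0.3, -1.0]
width: 0.0847
```

>>> servo_tool(steps=[[0,0,1,0,0,0],[0,0,1,0,0,0]])

```text
clock: 4.5
position: [0.5827, 0.1724, 0.0928]
ee_rot: [-0.0, 0.762, 0.648, 0.0]
contact_force: [-1.1, 0.6, 3.2]
width: 0.0855
```

>>> servo_tool(steps=[[0,0,1,0,0,0],[0,0,1,0,0,0]])

```text
clock: 4.7
position: [0.5828, 0.1728, 0.0926]
ee_rot: [-0.0, 0.762, 0.648, 0.001]
contact_force: [-2.8, 0.5, 6.7]
width: 0.0856
```

Contact at TCP z ≈ 0.093, with about 4 N per mm. First rolling stroke, with a slight twist.

>>> servo_tool(steps=[[-6,0,0,0,0,-0.2],[-16,0,0,0,0,-0.5],[-27,0,0,0,0,-0.8],[-38,0,0,0,0,-1.0],[-49,0,0,0,0,-1.2],[-60,0,0,0,0,-1.4],[-68,0,0,0,0,-1.5],[-72,0,0,0,0,-1.5]])

```text
clock: 5.5
position: [0.5714, 0.1004, 0.0938]
ee_rot: [0.001, 0.753, 0.657, 0.001]
contact_force: [-4.0, -0.3, 11.3]
width: 0.0853
```

>>> servo_tool(steps=[[0,0,0,0,0,0],[0,0,-4,0,0,0],[0,0,-12,0,0,0],[20,0,-26,0,0,0],[60,0,-26,0,0,0],[100,0,-26,0,0,0],[100,0,-26,0,0,0]])

```text
clock: 6.2
position: [0.5852, 0.2047, 0.1174]
ee_rot: [-0.001, 0.752, 0.659, 0.001]
contact_force: [0.3, -0.7, -0.9]
width: 0.0852
```

```bash
cat >look.py <<'E'
from h import *
import sys
k=sys.argv[1]
pc=np.array([.5595,.0125]);py=-.095
ux=np.array([np.cos(py),np.sin(py)]);uy=np.array([-ux[1],ux[0]])
for n in("side","top"):
    p,d=cams.get_image(n);cv2.imwrite(f"pics/{n}{k}.png",p[:,:,::-1])
    for r in spotter.outline_of("tube_center",n):
        P=cloud(n,d,r["region"]);P=P[(P[:,2]>.045)&(P[:,2]<.112)]
        if len(P)<60: continue
        c,a,z,L,e=fit_tube(P)
        if c[0]<.4: continue
        print(n,r["conf"],len(P),"c",c.round(4),"yaw",round(a,4),"z",round(z,4),"L",round(L,3),"e",round(e,4),"rel x,y mm",((c-pc)@ux*1000).round(1),((c-pc)@uy*1000).round(1),"dyaw",round(a-py,3))
a=cv2.imread(f"pics/side{k}.png")[80:290,220:480];cv2.imwrite(f"pics/c{k}.png",cv2.resize(a,None,fx=2.5,fy=2.5))
s=telemetry.get_state();print(s["clock"],s["position"].round(4),s["contact_force"].round(1))
E
python3 look.py 2
```

```text
side 0.7 1898 c [0.5726 0.1181] yaw -0.1607 z 0.0632 L 0.226 e 0.0029 rel x,y mm 3.0 106.3 dyaw -0.066
top 0.91 1568 c [0.5747 0.1174] yaw -0.1583 z 0.0629 L 0.225 e 0.0019 rel x,y mm 5.1 105.9 dyaw -0.063
top 0.24 714 c [0.4098 0.5011] yaw -0.0953 z 0.0966 L 0.101 e 0.0066 rel x,y mm -195.4 472.2 dyaw -0.0
6.4 [0.584  0.1994 0.117 ] [-0.1 -0.5  0.4]
```

View pics/c2.png

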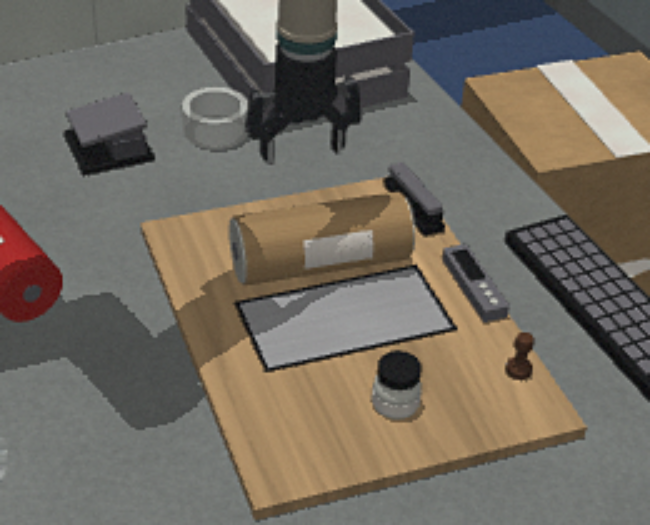

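The stroke rolled the tube by 36 mm as planned, to rel y 106, but its yaw did not change. I'll straighten it by straddling its upper flanks lightly, with the tips kept above mid-height, and turning it by about 3.7°.

```bash
python3 - <<'E'
from h import *
print(goto([.5740,.1177,.155],1.411),goto([.5740,.1177,.155],1.411-np.pi), telemetry.get_state()["qpos"].round(2))
E
```

```text
(array([-82.4,   1. , -37.9]), array([-8.000e-02,  1.000e-02, -8.855e+01])) (array([-82.4,   1. , -37.9]), array([1.000e-02, 8.000e-02, 9.145e+01])) [ 0.22  0.42  1.58 -0.    1.14  0.35]
```

>>> servo_tool(steps=[[0,0,-20,0,0,-8],[-10,0,-38,0,0,-16],[-25,0,-38,0,0,-24],[-40,0,-38,0,0,-32],[-55,1,-38,0,0,-40],[-70,1,-38,0,0,-48],[-82,1,-38,0,0,-56],[-82,1,-38,0,0,-64]])

```text
clock: 7.2
position: [0.5738, 0.1157, 0.1553]
ee_rot: [-0.0, 0.289, 0.957, -0.001]
contact_force: [-0.7, 0.5, 0.2]
width: 0.0854
```

```bash
python3 - <<'E'
from h import *
print(goto([.5740,.1177,.155],1.411))
E
```

```text
(array([0.9, 1.8, 0.3]), array([-8.000e-02, -2.000e-02, -2.441e+01]))
```

>>> servo_tool(steps=[[0,1,0,0,0,-8],[0,1,0,0,0,-16],[0,1,0,0,0,-24.4],[0,1,0,0,0,-24.4],[0,1,0,0,0,-24.4]])

```text
clock: 7.7
position: [0.5748, 0.1187, 0.1553]
ee_rot: [-0.0, 0.083, 0.997, -0.0]
contact_force: [-0.3, 0.4, -1.0]
width: 0.0855
```

```bash
python3 - <<'E'
from h import *
for i in range(2): print(goto([.5740,.1177,.0995],1.411));cams.get_image("top")
E
```

```text
(array([ 0.6, -1.1, 55.8]), array([-0.01, -0.01, -0.4 ]))
(array([ 0.6, -1.2, 55.8]), array([-0.01, -0.01, -0.36]))
```

>>> servo_tool(steps=[[0.5,-1,20,0,0,-0.4],[0.5,-1,40,0,0,-0.4],[0.5,-1,55,0,0,-0.4],[0.5,-1,60,0,0,-0.4],[0.5,-1,66,0,0,-0.4],[0.5,-1,70,0,0,-0.4],[0.5,-1,72,0,0,-0.4],[0.5,-1,72,0,0,-0.4]])

```text
clock: 8.6
position: [0.5745, 0.1187, 0.0835]
ee_rot: [0.0, 0.078, 0.997, 0.0]
contact_force: [0.4, 0.1, -0.4]
width: 0.0858
```

>>> servo_tool(steps=[[0,-1,2,0,0,0],[0,-1,4,0,0,0],[0,-1,6,0,0,0],[0,-1,8,0,0,0],[0,-1,10,0,0,0],[0,-1,10,0,0,0]])

```text
clock: 9.2
position: [0.5739, 0.1177, 0.0729]
ee_rot: [-0.0, 0.078, 0.997, -0.0]
contact_force: [-0.2, 0.1, -0.5]
width: 0.0856
```

```bash
python3 look.py 3
```

```text
top 0.58 352 c [0.5909 0.1149] yaw -0.1588 z 0.063 L 0.187 e 0.0015 rel x,y mm 21.6 104.9 dyaw -0.064
9.4 [0.5742 0.1177 0.0734] [-0.7  0.4 -0.1]
```

View pics/c3.png

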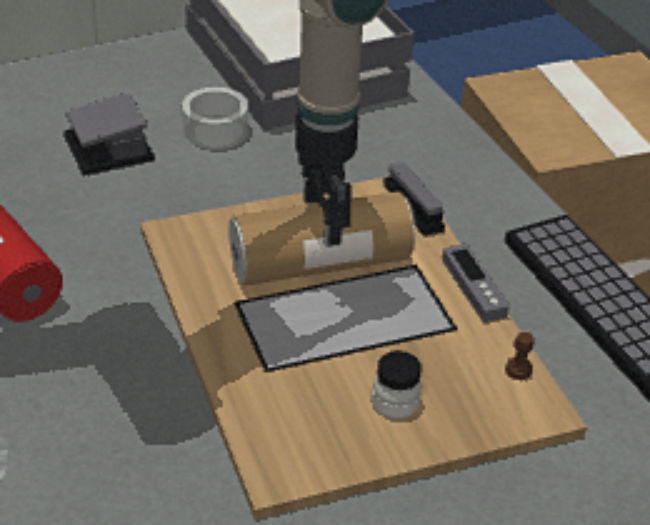

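The picture shows the tips straddling the tube's upper half without touching it. Close lightly.

>>> servo_tool(steps=[[0,0,0,0,0,0],[0,0,0,0,0,0],[0,0,0,0,0,0]], hand=18, grip_force=20)

```text
clock: 9.7
position: [0.5741, 0.1168, 0.0741]
ee_rot: [0.0, 0.077, 0.997, -0.001]
contact_force: [-1.5, -2.7, 5.8]
width: 0.0795
```

>>> servo_tool(steps=[[0,0,0,0,0,0],[0,0,0,0,0,0],[0,0,0,0,0,0]], hand=24)

```text
clock: 10.0
position: [0.574, 0.116, 0.0746]
ee_rot: [0.0, 0.077, 0.997, -0.002]
contact_force: [-2.2, -5.4, 8.2]
width: 0.0774
```

Light contact at 77 mm width, about 23 mm above mid-height. Now turn.

>>> servo_tool(steps=[[0,0,0,0,0,-0.7],[0,0,0,0,0,-1.4],[0,0,0,0,0,-2.1],[0,0,0,0,0,-2.8],[0,0,0,0,0,-3.4],[0,0,0,0,0,-3.9],[0,0,0,0,0,-3.9],[0,0,0,0,0,-3.9]])

```text
clock: 10.8
position: [0.5739, 0.1172, 0.0748]
ee_rot: [0.0, 0.044, 0.999, -0.0]
contact_force: [-2.2, -2.2, 10.1]
width: 0.0769
```

>>> servo_tool(steps=[[0,0,0,0,0,0],[0,0,0,0,0,0],[0,0,0,0,0,0],[0,0,-10,0,0,0],[0,0,-25,0,0,0],[0,0,-50,0,0,0],[0,0,-80,0,0,0],[0,0,-80,0,0,0]], hand=0)

```text
clock: 11.6
position: [0.5773, 0.1181, 0.1582]
ee_rot: [0.005, 0.044, 0.999, 0.001]
contact_force: [1.1, 0.9, -0.3]
width: 0.0854
```

```bash
python3 look.py 4
```

```text
side 0.9 1875 c [0.5728 0.1197] yaw -0.1307 z 0.0633 L 0.225 e 0.0029 rel x,y mm 3.0 108.0 dyaw -0.036
top 0.9 557 c [0.5797 0.1183] yaw -0.1249 z 0.0634 L 0.212 e 0.0015 rel x,y mm 10.0 107.3 dyaw -0.03
11.8 [0.5734 0.1176 0.1526] [ 1.1 -0.2  0.2]
```

>>> servo_tool(steps=[[0,1,20,0,0,0],[0,1,45,0,0,0],[0,1,62,0,0,0],[0,1,70,0,0,0],[0,1,75,0,0,0],[0,1,79,0,0,0],[0,1,80,0,0,0],[0,1,80,0,0,0]])

```text
clock: 12.6
position: [0.5746, 0.1188, 0.0738]
ee_rot: [0.0, 0.044, 0.999, 0.0]
contact_force: [-1.0, -0.0, 0.4]
width: 0.0854
```

>>> servo_tool(steps=[[0,0,0,0,0,0],[0,0,0,0,0,0],[0,0,0,0,0,0],[0,0,0,0,0,0]], hand=25)

```text
clock: 13.0
position: [0.5746, 0.1173, 0.0748]
ee_rot: [0.001, 0.043, 0.999, -0.001]
contact_force: [-1.5, -3.3, 4.5]
width: 0.0766
```

>>> servo_tool(steps=[[0,0,0,0,0,-0.5],[0,0,0,0,0,-1.0],[0,0,0,0,0,-1.5],[0,0,0,0,0,-1.9],[0,0,0,0,0,-1.9],[0,0,0,0,0,-1.9]])

```text
clock: 13.6
position: [0.5751, 0.1184, 0.0748]
ee_rot: [0.001, 0.027, 1.0, -0.0]
contact_force: [-0.4, -1.3, 4.5]
width: 0.0771
```

>>> servo_tool(steps=[[0,0,0,0,0,0],[0,0,0,0,0,0],[0,0,0,0,0,0],[0,0,-10,0,0,0],[0,0,-25,0,0,0],[0,0,-50,0,0,0],[0,0,-80,0,0,0],[0,0,-80,0,0,0]], hand=0)

```text
clock: 14.4
position: [0.5774, 0.1191, 0.1582]
ee_rot: [0.005, 0.027, 1.0, 0.001]
contact_force: [0.6, 1.4, 0.8]
width: 0.0852
```

```bash
python3 look.py 5
```

```text
side 0.88 1879 c [0.5731 0.1208] yaw -0.1012 z 0.0633 L 0.225 e 0.003 rel x,y mm 3.3 109.1 dyaw -0.006
top 0.62 471 c [0.5787 0.1198] yaw -0.0983 z 0.0632 L 0.207 e 0.0015 rel x,y mm 9.0 108.6 dyaw -0.003
top 0.35 190 c [ 0.5612 -0.1478] yaw 1.2428 z 0.0377 L 0.051 e 0.005 rel x,y mm 16.9 -159.4 dyaw 1.338
14.6 [0.5735 0.1187 0.1526] [ 0.9 -1.  -0.2]
```

Yaw is aligned to within about 0.005 rad. Return to the rolling attitude, behind the top.

```bash
python3 - <<'E'
from h import *
print(goto([.5757,.1385,.115],-.095))
E
```

```text
(array([-1.2, 19.9, 37.6]), array([-8.000e-02, -7.000e-02,  9.234e+01]))
```

>>> servo_tool(steps=[[0,3,0,0,0,8],[0,6,0,0,0,16],[0,9,0,0,0,24],[0,12,0,0,0,32],[0,15,0,0,0,40],[0,18,0,0,0,48],[-1,20,0,0,0,56],[-1,20,0,0,0,64]])

```text
clock: 15.4
position: [0.5755, 0.1388, 0.1518]
ee_rot: [-0.001, 0.555, 0.832, -0.001]
contact_force: [0.5, -0.2, 0.5]
width: 0.0852
```

>>> servo_tool(steps=[[0,0,0,0,0,8],[0,0,0,0,0,16],[0,0,5,0,0,24],[0,0,15,0,0,28.3],[0,0,25,0,0,28.3],[0,0,33,0,0,28.3],[0,0,38,0,0,28.3],[0,0,38,0,0,28.3]])

```text
clock: 16.2
position: [0.5756, 0.1385, 0.1141]
ee_rot: [-0.001, 0.739, 0.673, -0.001]
contact_force: [-0.4, 0.6, 0.1]
width: 0.0853
```

```bash
python3 - <<'E'
from h import *
print(telemetry.get_state()["clock"],goto([.5757,.1385,.0915],-.095))
E
```

```text
16.2 (array([ 0. ,  0.2, 22.6]), array([-0.13,  0.03,  0.07]))
```

Descend to about 6 N of contact, then stroke 72 mm.

>>> servo_tool(steps=[[0,0,8,0,0,0],[0,0,15,0,0,0],[0,0,19,0,0,0],[0,0,21,0,0,0],[0,0,22,0,0,0],[0,0,22.5,0,0,0],[0,0,22.5,0,0,0]])

```text
clock: 16.9
position: [0.5763, 0.1387, 0.0931]
ee_rot: [-0.0, 0.74, 0.673, 0.0]
contact_force: [-0.6, 0.3, 0.1]
width: 0.0852
```

>>> servo_tool(steps=[[-6,0,0,0,0,0],[-16,0,0,0,0,0],[-27,0,0,0,0,0],[-38,0,0,0,0,0],[-49,0,0,0,0,0],[-60,0,0,0,0,0],[-68,0,0,0,0,0],[-72,0,0,0,0,0]])

```text
clock: 17.7
position: [0.5691, 0.0657, 0.0939]
ee_rot: [0.0, 0.74, 0.673, -0.0]
contact_force: [-1.2, -0.1, 4.8]
width: 0.0853
```

>>> servo_tool(steps=[[0,0,0,0,0,0],[0,0,-4,0,0,0],[0,0,-12,0,0,0],[10,0,-24,0,0,0],[24,0,-24,0,0,0],[36,0,-24,0,0,0],[36,0,-24,0,0,0]])

```text
clock: 18.4
position: [0.5729, 0.105, 0.1167]
ee_rot: [-0.0, 0.739, 0.674, 0.0]
contact_force: [0.5, -0.2, -0.1]
width: 0.0854
```

```bash
python3 look.py 6
```

```text
side 0.71 1951 c [0.5703 0.0839] yaw -0.1013 z 0.0633 L 0.226 e 0.003 rel x,y mm 4.0 72.1 dyaw -0.006
side 0.7 165 c [0.7264 0.1753] yaw 1.3801 z 0.0986 L 0.118 e 0.0038 rel x,y mm 150.7 177.9 dyaw 1.475
top 0.86 537 c [0.5749 0.0833] yaw -0.0987 z 0.063 L 0.216 e 0.0014 rel x,y mm 8.6 72.0 dyaw -0.004
18.6 [0.5726 0.1028 0.1163] [-0.4 -0.4 -0.1]
```

Moved 36.5 mm. 72 mm remain, so two more strokes.

>>> servo_tool(steps=[[-1,0,8,0,0,0],[-1,0,15,0,0,0],[-1,0,20,0,0,0],[-1,0,22,0,0,0],[-1,0,23.5,0,0,0],[-1,0,24.5,0,0,0],[-1,0,24.5,0,0,0]])

```text
clock: 19.3
position: [0.5726, 0.1021, 0.0929]
ee_rot: [-0.0, 0.74, 0.673, 0.0]
contact_force: [-1.9, -0.2, 3.1]
width: 0.0857
```

>>> servo_tool(steps=[[-6,0,0,0,0,0],[-16,0,0,0,0,0],[-27,0,0,0,0,0],[-38,0,0,0,0,0],[-49,0,0,0,0,0],[-60,0,0,0,0,0],[-68,0,0,0,0,0],[-72,0,0,0,0,0]])

```text
clock: 20.1
position: [0.5652, 0.029, 0.0937]
ee_rot: [0.0, 0.74, 0.673, -0.0]
contact_force: [-4.9, -0.8, 8.7]
width: 0.0854
```

>>> servo_tool(steps=[[0,0,0,0,0,0],[0,0,-4,0,0,0],[0,0,-12,0,0,0],[10,0,-24,0,0,0],[24,0,-24,0,0,0],[35,0,-24,0,0,0],[35,0,-24,0,0,0]])

```text
clock: 20.8
position: [0.5693, 0.0671, 0.1161]
ee_rot: [-0.0, 0.739, 0.674, 0.0]
contact_force: [-0.5, 0.0, -0.6]
width: 0.0855
```

```bash
python3 look.py 7
```

```text
side 0.9 2034 c [0.5657 0.0478] yaw -0.1005 z 0.0633 L 0.225 e 0.0029 rel x,y mm 2.8 35.8 dyaw -0.006
side 0.6 344 c [ 0.5557 -0.1291] yaw -0.5685 z 0.0388 L 0.053 e 0.0055 rel x,y mm 9.6 -141.3 dyaw -0.473
top 0.69 388 c [0.5691 0.0469] yaw -0.1048 z 0.0629 L 0.213 e 0.0013 rel x,y mm 6.3 35.1 dyaw -0.01
21.0 [0.569  0.065  0.1159] [-0.2 -0.4  0.1]
```

View pics/c7.png

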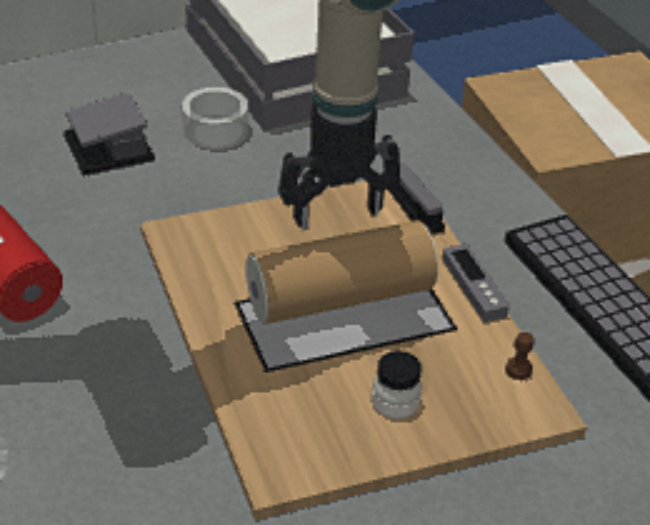

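The tube is half onto the platter and straight. The jar is well clear. Final stroke of 71 mm, ending slowly.

>>> servo_tool(steps=[[-1,0,8,0,0,0],[-1,0,15,0,0,0],[-1,0,20,0,0,0],[-1,0,22,0,0,0],[-1,0,23.5,0,0,0],[-1,0,24.5,0,0,0],[-1,0,24.5,0,0,0]])

```text
clock: 21.7
position: [0.5687, 0.0645, 0.0931]
ee_rot: [-0.001, 0.74, 0.673, 0.0]
contact_force: [-2.9, 1.1, 9.3]
width: 0.0854
```

>>> servo_tool(steps=[[-6,0,0,0,0,0],[-16,0,0,0,0,0],[-27,0,0,0,0,0],[-38,0,0,0,0,0],[-49,0,0,0,0,0],[-59,0,0,0,0,0],[-66,0,0,0,0,0],[-70,0,0,0,0,0]])

```text
clock: 22.5
position: [0.5615, -0.0066, 0.0936]
ee_rot: [-0.0, 0.74, 0.673, -0.001]
contact_force: [-5.9, 0.1, 10.9]
width: 0.0854
```

>>> servo_tool(steps=[[0,0,0,0,0,0],[0,0,0,0,0,0],[0,0,-3,0,0,0],[0,0,-12,0,0,0],[10,0,-24,0,0,0],[40,0,-30,0,0,0],[85,0,-30,0,0,0],[110,0,-30,0,0,0]])

```text
clock: 23.3
position: [0.5739, 0.107, 0.1231]
ee_rot: [0.0, 0.739, 0.673, 0.002]
contact_force: [1.2, -0.7, -0.3]
width: 0.0856
```

>>> servo_tool(steps=[[0,0,0,0,0,0],[45,0,-20,0,0,0],[90,0,-60,0,0,0],[130,0,-100,0,0,0],[130,0,-100,0,0,0]])

```text
clock: 23.8
position: [0.5873, 0.2368, 0.2266]
ee_rot: [0.001, 0.739, 0.674, 0.004]
contact_force: [0.3, -1.1, 0.7]
width: 0.0852
```

```bash
python3 look.py 8; python3 - <<'E'
import cv2
a=cv2.imread("pics/top8.png")[95:240,225:400];cv2.imwrite("pics/d8.png",cv2.resize(a,None,fx=4,fy=4,interpolation=cv2.INTER_CUBIC))
E
```

```text
side 0.65 2093 c [0.5627 0.0126] yaw -0.1016 z 0.0631 L 0.226 e 0.0029 rel x,y mm 3.2 0.4 dyaw -0.007
side 0.64 317 c [ 0.5564 -0.1289] yaw -0.5949 z 0.0403 L 0.05 e 0.0056 rel x,y mm 10.3 -141.1 dyaw -0.5
side 0.37 150 c [0.5717 0.48  ] yaw 1.2147 z 0.0847 L 0.107 e 0.006 rel x,y mm -32.2 466.5 dyaw 1.31
top 0.89 1559 c [0.5653 0.0118] yaw -0.1017 z 0.0629 L 0.225 e 0.0019 rel x,y mm 5.9 -0.2 dyaw -0.007
24.0 [0.5848 0.2324 0.2214] [0.1 0.2 0.2]
```

View pics/d8.png

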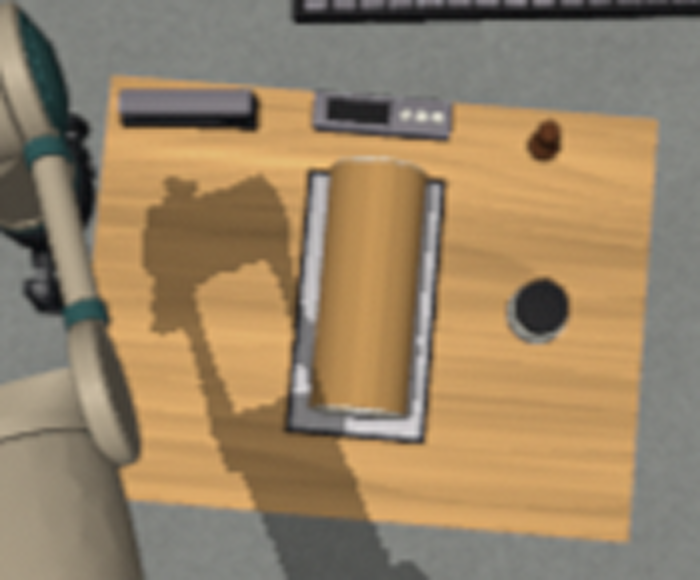

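View pics/c8.png

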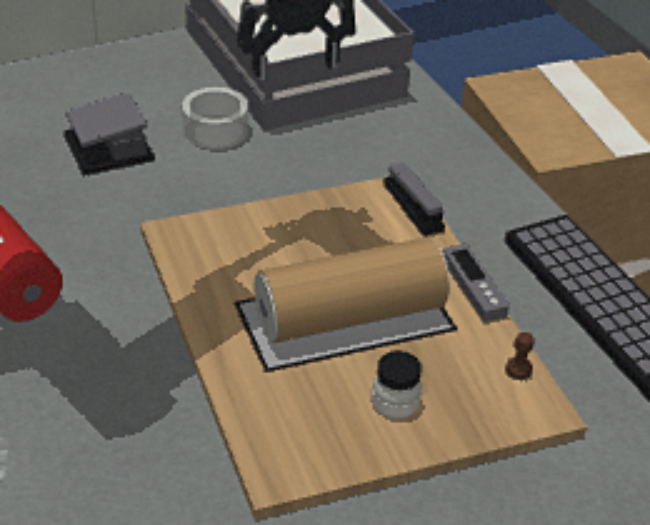

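The tube lies along the middle of the platter: y within 0.5 mm, x about +4 mm (10 mm of slack at each end), yaw within 0.007 rad. One rest check, then hand in.

>>> servo_tool(steps=[[0,0,0,0,0,0],[0,0,0,0,0,0],[0,0,0,0,0,0],[0,0,0,0,0,0],[0,0,0,0,0,0]])

```text
clock: 24.5
position: [0.5852, 0.2328, 0.2216]
ee_rot: [-0.0, 0.74, 0.673, -0.0]
contact_force: [-0.2, -0.7, -1.2]
width: 0.0853
```

```bash
python3 look.py 9; python3 -c "
from rig import sign_off
print(sign_off())"
```

```text
side 0.83 2053 c [0.5614 0.0127] yaw -0.099 z 0.0633 L 0.224 e 0.0029 rel x,y mm 1.9 0.4 dyaw -0.004
top 0.76 1556 c [0.5655 0.0119] yaw -0.1019 z 0.0629 L 0.225 e 0.0019 rel x,y mm 6.0 -0.1 dyaw -0.007
24.7 [0.5853 0.2332 0.2218] [-0.   0.  -0.1]
the job is handed in; nothing more can be done
None
```

The tube lies at rest along the middle of the platter, the gripper is open and clear of it, and I handed the job in at about 25 s.

I rolled it there with four strokes of the fingertips on its top. After the first stroke the tube was still turned about 0.065 rad from the platter. I straightened it by lightly closing the fingertips on its upper flanks, about 22 mm above mid-height, and turning it. That took two tries, because the first only corrected about half of the turn. I did not lift the tube: its measured axis height stayed at 63 mm in every look.

| Last check | Side camera | Top camera |
|---|---|---|
| Across the platter | +0.4 mm | −0.1 mm |
| Along the platter | +2 mm | +6 mm |
| Angle from the platter | −0.004 rad | −0.007 rad |

- **Camera disagreement:** the two cameras differ by about 4 mm along the platter. Both readings are inside the 10 mm of slack at each end.
- **At rest:** readings 0.7 s apart agree, and no force shows on the tool. The largest force in the readings during contact was about 13 N.
- **Other things:** the jar, stapler, stamp and display look unmoved in both final pictures, and the tape, punch and red tube in the side one. I did not view the mug again at the end, but the arm never went near it.

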